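# Hold a centrepiece pole centred in a freshly painted stand

## Task

First clear both green foam offcuts off the deck of the balloon centrepiece stand into the yellow waste basket. Then take the gold-headed pole out of the rack and lower it upright through the hole in the deck, without touching the stand with it anywhere because the paint is wet. Finish while still holding it there, upright and still, centred in the hole with its tip hanging about midway between deck and base board, and leave everything else on the table where it is.

Things in the scene. Friction and masses are not known exactly. Their poses are not given: they have to be found in the camera images.
- stand: centrepiece stand, fixed: black base board 260 x 150 x 12 mm, two aluminium end cheeks 12 mm thick at its x ends, and on them a plywood deck 260 x 150 mm, 16 mm thick, underside 68 and top 84 mm above the table; long sides open. Origin under its centre on the table, x along its long side. The hole is in the deck's middle.
- stand_hole (a point): centre of the mouth of the hole in the stand's deck, at the deck's top face (84 mm above the table). The round hole is 40 mm in diameter and passes straight down through the 16 mm deck; the base board's top lies 72 mm below this point.
- offcut_a: green foam offcut, a block 64 x 46 x 44 mm (x, y, z), about 15 g, origin at the centre of its underside. It lies on the deck of the stand, either over the hole or near the stand's +x end, long side roughly along the stand's x; the other offcut is in the other place.
- offcut_b: green foam offcut, a block 58 x 48 x 44 mm (x, y, z), about 15 g, origin at the centre of its underside; on the deck of the stand, as above.
- basket: yellow open waste basket, fixed, 170 x 170 mm and 100 mm high, walls and floor 5 mm; a look-only rim adds 5 mm outside. Origin under its centre on the table. It stands on one side of the stand and the rack on the other; which side varies.
- rack: dark wooden pole rack, fixed, 220 x 64 x 60 mm, origin under its centre, x along its length. Three sockets 15 mm wide and 45 mm deep (floor 15 mm above the table) in its top at x = -70, 0 and 70 mm, one pole in each in any order.
- gold_pole: the pole to use: gold (brass-coloured) square head 26 x 26 x 34 mm with an 18 mm ball on top, on a white round shaft 12 mm thick and 140 mm long; 190 mm tall, about 110 g. Origin at the centre of the shaft's lower tip, z up the shaft (head from 140 to 174 mm), x and y square to the head's flat sides. Stands upright in a rack socket, tip on its floor.
- silver_pole: not to be used, leave in its socket: the same pole with a silver (steel-coloured) head. Origin and axes as the gold pole.
- black_pole: not to be used, leave in its socket: the same pole with a black head. Origin and axes as the gold pole.
- paint_jar: small closed jar of gold paint with a black cap, 36 mm wide, 42 mm high, on the deck of the stand near its -x end; leave alone. Origin at the centre of its underside.
- ribbon_spool: light blue spool, 68 mm wide, 38 mm high, on the table beyond the work; leave alone. Origin at the centre of its underside.
- balloon_weight: green conical balloon weight, 64 mm wide, 60 mm high, beyond the work; leave alone. Origin at the centre of its underside.
- gift_box: blue gift box with a white ribbon band, 80 x 80 x 60 mm, beyond the work; leave alone. Origin at the centre of its underside.
- tape_roll: orange ring, 90 mm across, 24 mm high, beyond the work; leave alone. Origin at the centre of its underside.
Things that resemble listed ones, but are neither listed nor needed, are in the scene too. What is shaped like the offcut_a but orange or purple is not meant. Leave any blue look-alike of the gold_pole alone.

How it is judged:
By the outcome, as a careful person would: the job done as asked, in the order asked, and still so for the second after the job is handed in, while the arm keeps its last pose, push and grip.
It also fails if it takes over 70 s, if anything falls off the work surface, if the arm or the gripper's body presses on something with over 40 N, if the wrist force passes 120 N, or if a joint passes its speed limit or range.

## Robot

A 6-joint arm with a two-finger parallel gripper is mounted at the origin on the work surface. World frame = base frame: x ahead of the robot, y to its left, z up, the work surface at z = 0. Lengths are in mm, angles in rad, forces in N, time in s.
With the tool pointing down it reaches from about 375 to 975 mm from the base axis. Payload 3.8 kg.
Tool frame: the origin (TCP) lies on the front face of the gripper's body, between the roots of the fingers; the fingertips stand 73 mm ahead of it and the grasp point (between the pads) lies manip.pinch_z ahead of it (manip.pinch_z is the distance from the TCP to the grasp point, in mm); z points along the fingers, y is the line along which they close (so a half turn about z gives the same grasp; the last joint's range is limited). The gripper opens to 85 mm and grips with 20 to 120 N. Pads are 22 mm wide; open, the fingers measure 114 mm over their backs; the gripper's body (76 mm by 85 mm) begins 54 mm behind the grasp point. The pads swing forward as they close: fully open they stand 13 mm farther back than shut.
Start: joints at [1.082, 0.264, 1.604, -0, 1.274, -0.037], TCP at [294.693, 607.268, 303.88] pointing down, gripper open.
Joint ranges: [-2.63, 2.63], [-0.94, 2.18], [0.31, 2.57], [-1.31, 4.45], [0, 2.66], [-2.55, 2.55]. Speed limits (rad/s): [2.57, 2.57, 3.14, 3.14, 3.14, 3.14].

## Interface

Orientations are given as a unit quaternion [w, x, y, z].
In Python, from station import telemetry, viewer, workorder, manip gives the robot as it stands.
- The arm moves only by the tool send_rows, never from a script. Its argument "series" is a list of rows, each a list of 2 entries, a list of its own where there are three numbers: the shift along the tool's x, y, z in m, then the turn about the tool's z in degrees. In form: [[[dx, dy, dz], twist], ...]. A call has 1 to 5 rows; each row is the pose to reach, as a shift and turn from the pose commanded when the call began, along the tool's axes at that moment; what a row does not reach only later rows make up. A row lasts 1/12 s, in which the tool goes at most 41.7 mm and 7.16 degrees, less where a joint would pass 70% of its speed; a pose out of reach is approached as far as the arm can. A call with a gripper value outside its range is refused whole. "gripper" is the closure, from 0 (fully open) to 1 (shut), set as the call begins (left out, the last holds). The fingers move at their own pace and stop on an object; "newtons" is the grip in N (left out, the last holds). Time passes only in rows, so rows that repeat a pose let the fingers close. It gives the time, the measured TCP pose, the force, the opening and the grip force at its end, in the units of the state.
- telemetry.sense(): the state, without advancing time (a new reading comes with each control period).
- viewer.camera(name): name is "scene" or "top" or "wrist"; returns a dict with "img" (480x640x3 uint8, blue, green, red), "vertical_fov" (degrees; the focal length in pixels is half the picture's height over the tangent of half this angle, whatever the lens; pixels are square), "cx", "cy" (the principal point, pixels), "camera_from_world" (4x4, takes a point from world to camera coordinates). Camera axes: x right, y up, looking along -z (the intrinsics and any distortion apply to the point x, -y, -z); pixel columns grow to the right and rows downward; lengths in mm; the calibration is good to about 2 mm. A picture is of the moment at which its call begins. There is no depth.
- workorder.hand_in(): hands the job in; it is judged then, once.
The state is a dict: "time_s": time; "q": joint angles; "joint_vel": joint speeds; "joint_torque": joint torques, N m; "tcp_pos": TCP position; "tcp_rot": TCP orientation; "wrist_force": force on the tool from outside, world axes, zero at the start; "ft_torque": the same for the moment, N m; "finger_gap": finger opening in mm; "grasp_force": force on a finger pad.
Only numpy, scipy, OpenCV 4.12 (cv2) and the standard library are available. Lean on these libraries where they do the work, as an engineer would, in place of code of your own. Each camera call takes 0.05 s, during which the arm holds its last target. There are 200 camera calls.

## Working session

There is one attempt and no reset: what is moved stays moved. The work goes in short steps, Python scripts to look and compute and a tool call to move; the robot and the scene stay as the last step left them, time stands still between calls to the robot, and variables do not carry over. Pictures are saved under pics/ and viewed, at most 10 in all, crops included, and the job is handed in when it is done.

Besides the shell and the picture viewer there is one more tool, called after ">>>" in YAML: its name, and indented under it one key for each argument. send_rows: Moves the arm, as the interface text tells. Its arguments: {"type":"object","properties":{"series":{"type":"array","items":{"type":"array"}},"gripper":{"type":"number"},"newtons":{"type":"number"}},"required":["series"]}

```bash
ls; mkdir -p pics
cat > h.py <<'E'
import numpy as np, cv2
from station import telemetry, viewer, workorder, manip
def cam(n):
    c=viewer.camera(n); c['f']=240/np.tan(np.radians(c['vertical_fov'])/2); return c
def ray(c,u,v):
    M=np.array(c['camera_from_world']); R=M[:3,:3]; t=M[:3,3]
    d=np.array([(u-c['cx'])/c['f'],-(v-c['cy'])/c['f'],-1.]); return -R.T@t, R.T@d
def onz(c,u,v,z):
    o,d=ray(c,u,v); return o+d*(z-o[2])/d[2]
def proj(c,p):
    M=np.array(c['camera_from_world']); q=M[:3,:3]@np.array(p)+M[:3,3]
    return c['cx']+c['f']*q[0]/-q[2], c['cy']-c['f']*q[1]/-q[2]
E
python3 - <<'E'
from h import *
s=telemetry.sense(); print(s, manip.pinch_z)
for n in ['scene','top']:
    c=cam(n); cv2.imwrite(f'pics/{n}0.png',c['img']); print(n,{k:v for k,v in c.items() if k!='img'}); print(ray(c,320,240))
E
```

```text
pics
{'time_s': 0.0, 'q': array([ 1.08211060e+00,  2.64775428e-01,  1.60538061e+00, -5.94633499e-06,
        1.27371981e+00, -3.68740599e-02]), 'joint_vel': array([ 2.68733284e-04,  8.72532720e-05, -7.19956957e-04, -2.11231506e-03,
        4.35865832e-04, -1.70437346e-04]), 'joint_torque': array([-8.99226943e-04, -5.15115952e+01, -3.67314506e+01, -1.19060187e-04,
        1.29339175e-02, -2.54442875e-05]), 'tcp_pos': array([294.41906553, 606.76602663, 302.54327694]), 'tcp_rot': array([-2.93803265e-04,  2.23988276e-01,  9.74591170e-01, -1.10314430e-03]), 'wrist_force': array([-0.53836168,  0.31729002,  0.57062483]), 'ft_torque': array([-0.00987085,  0.02753269,  0.04215624]), 'grasp_force': 0.0, 'finger_gap': 85.19079123046303} 53.900000000000006
scene {'vertical_fov': 48.00348131716495, 'cx': 315.8744979395537, 'cy': 241.90041525838353, 'camera_from_world': array([[-3.36748280e-01,  9.41399875e-01,  1.91538600e-02,
         1.94228965e+02],
       [-7.15439901e-01, -2.69039248e-01,  6.44797356e-01,
         4.10307935e+02],
       [ 6.12165291e-01,  2.03430965e-01,  7.64113538e-01,
        -1.48961683e+03],
       [ 0.00000000e+00,  0.00000000e+00,  0.00000000e+00,
         1.00000000e+00]]), 'f': np.float64(539.0047554405321)}
(array([1270.84865562,  230.57600306,  869.95067643]), array([-0.61726522, -0.19717414, -0.76169352]))
top {'vertical_fov': 50.20131144842852, 'cx': 316.1892426625953, 'cy': 231.83257856655572, 'camera_from_world': array([[-1.87831926e-02, -9.99807657e-01, -5.64270807e-03,
         6.02011591e+01],
       [ 9.93151902e-01, -1.93084505e-02,  1.15223626e-01,
        -6.12674137e+02],
       [-1.15310415e-01, -3.43979871e-03,  9.93323550e-01,
        -9.78845684e+02],
       [ 0.00000000e+00,  0.00000000e+00,  0.00000000e+00,
         1.00000000e+00]]), 'f': np.float64(512.3298742712694)}
(array([ 496.73815199,   44.9927595 , 1043.24470333]), array([ 0.09933815, -0.00368905, -0.99520238]))
```

View pics/scene0.png

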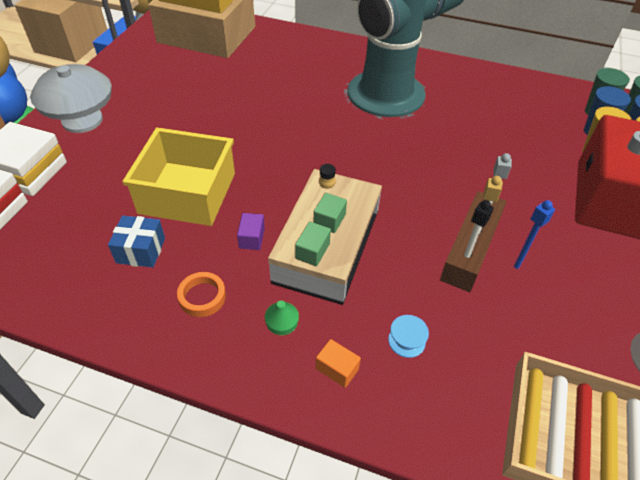

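View pics/top0.png

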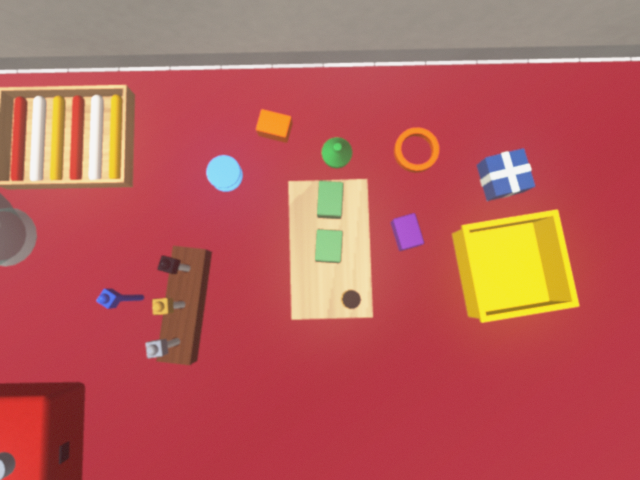

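The scene and top pictures agree:
- **Stand:** top (330,250), with offcuts at (330,200) near its +x end and (328,246) over the hole, and the jar at (351,299).
- **Basket:** (515,265), on the -y side.
- **Rack:** (183,305). Heads in top view: black (168,265), gold (160,306), silver (154,349).
- **Pole candidates:** the gold one is top (160,306), scene (494,188). The blue look-alike, top (107,298), stands outside the rack.
- **Offcut candidates:** green blocks on the deck. The purple one at (407,232) and the orange one at (273,124) are decoys.

I'll measure now and make one confirming crop.

```bash
cat > meas.py <<'E'
from h import *
def comp(img,lo,hi,box,k=3):
    h=cv2.cvtColor(img,cv2.COLOR_BGR2HSV); m=cv2.inRange(h,np.array(lo),np.array(hi))
    M=np.zeros_like(m); x0,y0,x1,y1=box; M[y0:y1,x0:x1]=m[y0:y1,x0:x1]
    cs,_=cv2.findContours(M,cv2.RETR_EXTERNAL,cv2.CHAIN_APPROX_NONE)
    return sorted(cs,key=cv2.contourArea,reverse=True)
def quad(c,cnt,z):
    # project contour to plane z, min-area rect in world
    p=np.array([onz(c,u,v,z)[:2] for u,v in cnt[:,0]],np.float32)
    return cv2.minAreaRect(p)
E
python3 - <<'E'
from meas import *
c=cam('top'); im=c['img']; hsv=cv2.cvtColor(im,cv2.COLOR_BGR2HSV)
for n,(u,v) in dict(deck=(305,250),g1=(330,200),g2=(328,250),gold=(158,306),rack=(190,300),silver=(152,350),basket=(500,270),black=(166,264)).items(): print(n,hsv[v,u])
cs=comp(im,(8,40,100),(30,160,255),(270,165,390,335)); print('deck',quad(c,cs[0],84))
cs=comp(im,(40,60,50),(85,255,255),(305,175,355,275))
for k in cs[:2]:
    print('green z128',quad(c,k,128),cv2.boundingRect(k))
cs=comp(im,(20,120,60),(35,255,255),(430,195,600,340)); print('basket z100',quad(c,cs[0],100))
cs=comp(im,(12,100,60),(30,255,255),(145,290,175,320)); k=cs[0]; print('goldhead',cv2.boundingRect(k),quad(c,k,189))
cs=comp(im,(0,60,20),(20,220,120),(155,235,215,370)); print('rack z60',[(cv2.contourArea(k),quad(c,k,60)) for k in cs[:2]])
a=cv2.resize(im[170:370,140:390],None,fx=3,fy=3,interpolation=cv2.INTER_CUBIC)[:600]
cv2.imwrite('pics/crop1.png',a)
s=cam('scene'); cv2.imwrite('pics/s.png',s['img'])
k=comp(s['img'],(12,100,60),(30,255,255),(480,170,505,205))[0]; print('scene gold',cv2.boundingRect(k))
E
```

```text
deck [ 19  81 236]
g1 [ 58  80 204]
g2 [ 58  78 208]
gold [ 21 153 227]
rack [ 10 140 137]
silver [114   7 191]
basket [ 29 211 246]
black [177 104  76]
deck ((577.4644775390625, 24.024871826171875), (260.96527099609375, 151.1227569580078), 0.5564076900482178)
green z128 ((663.1917114257812, 22.748626708984375), (43.903663635253906, 63.86783981323242), 85.277587890625) (317, 181, 26, 36)
green z128 ((578.1361083984375, 27.070270538330078), (45.68865966796875, 56.41268539428711), 85.5787353515625) (315, 230, 27, 32)
basket z100 ((536.3154296875, -313.75531005859375), (180.52684020996094, 201.7045440673828), 8.287599563598633)
goldhead (152, 297, 22, 18) ((478.0039978027344, 304.40460205078125), (27.959592819213867, 34.81373596191406), 0.7712008953094482)
rack z60 [(627.5, ((473.0348815917969, 271.3934326171875), (12.889898300170898, 214.29196166992188), 82.4967041015625)), (37.5, ((477.0534973144531, 327.3764953613281), (24.714141845703125, 7.627530097961426), 0.8228061199188232))]
scene gold (480, 176, 25, 29)
```

View pics/crop1.png

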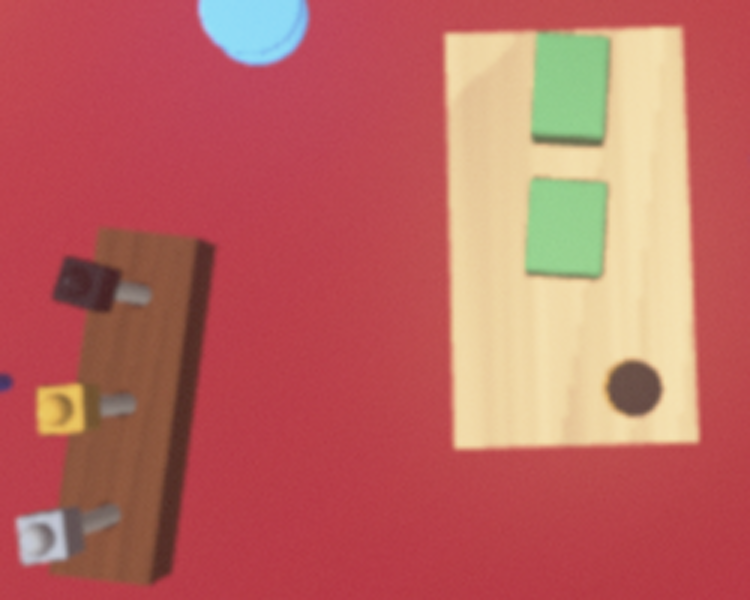

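The crop confirms three rack poles, with the gold one in the middle socket, and two plain green blocks on the deck. The deck measures 261x151 and the blocks 64 and 56 mm long, which matches the listing. Moving now.

>>> send_rows:
  series:
    - [[0,0,-0.02],-7]
    - [[0,0,-0.04],-14]
    - [[0,0,-0.04],-21.4]
  gripper: 0
  newtons: 20

```text
time_s: 0.45
tcp_pos: [295.4, 608.6, 348.5]
tcp_rot: [0.001, 0.038, 0.999, 0.003]
wrist_force: [0.9, 0.1, 0.9]
finger_gap: 85.1
grasp_force: 0.0
```

>>> send_rows:
  series:
    - [[-0.016,-0.028,0],0]
    - [[-0.033,-0.056,0],0]
    - [[-0.049,-0.084,0],0]
    - [[-0.066,-0.111,0],0]
    - [[-0.082,-0.139,0],0]

```text
time_s: 0.87
tcp_pos: [365.3, 460.6, 343.6]
tcp_rot: [-0.0, 0.041, 0.999, -0.0]
wrist_force: [-0.3, -0.3, -1.2]
finger_gap: 85.6
grasp_force: 0.0
```

>>> send_rows:
  series:
    - [[-0.016,-0.028,0],0]
    - [[-0.033,-0.056,0],0]
    - [[-0.049,-0.084,0],0]
    - [[-0.066,-0.111,0],0]
    - [[-0.082,-0.139,0],0]

```text
time_s: 1.28
tcp_pos: [435.6, 315.2, 343.8]
tcp_rot: [0.0, 0.041, 0.999, 0.0]
wrist_force: [0.2, -0.1, 0.8]
finger_gap: 85.9
grasp_force: 0.0
```

>>> send_rows:
  series:
    - [[-0.016,-0.028,0],0]
    - [[-0.033,-0.056,0],0]
    - [[-0.049,-0.084,0],0]
    - [[-0.066,-0.111,0],0]
    - [[-0.082,-0.139,0],0]

```text
time_s: 1.7
tcp_pos: [505.9, 169.9, 343.9]
tcp_rot: [0.0, 0.041, 0.999, 0.0]
wrist_force: [0.9, 0.1, -0.2]
finger_gap: 85.1
grasp_force: 0.0
```

>>> send_rows:
  series:
    - [[-0.016,-0.028,0],0]
    - [[-0.033,-0.056,0],0]
    - [[-0.049,-0.084,0],0]
    - [[-0.066,-0.111,0],0]
    - [[-0.082,-0.139,0],0]

```text
time_s: 2.12
tcp_pos: [576.2, 24.6, 343.7]
tcp_rot: [-0.0, 0.041, 0.999, 0.0]
wrist_force: [-0.4, 0.3, 0.3]
finger_gap: 85.5
grasp_force: 0.0
```

>>> send_rows:
  series:
    - [[-0.002,0.002,0.04],0]
    - [[-0.002,0.002,0.08],0]
    - [[-0.002,0.002,0.12],0]
    - [[-0.002,0.002,0.145],0]
    - [[-0.002,0.002,0.16],0]

```text
time_s: 2.53
tcp_pos: [575.1, 27.7, 179.0]
tcp_rot: [-0.004, 0.041, 0.999, -0.0]
wrist_force: [0.3, 0.1, -0.5]
finger_gap: 85.6
grasp_force: 0.0
```

>>> send_rows:
  series:
    - [[0,0,0.01],0]
    - [[0,0,0.02],0]
    - [[0,0,0.022],0]

```text
time_s: 2.78
tcp_pos: [577.4, 28.0, 160.6]
tcp_rot: [-0.001, 0.041, 0.999, -0.0]
wrist_force: [-0.6, -0.2, -0.2]
finger_gap: 85.7
grasp_force: 0.0
```

>>> send_rows:
  series:
    - [[0,0,0],0]
    - [[0,0,0],0]
    - [[0,0,0],0]
    - [[0,0,0],0]
    - [[0,0,0],0]
  gripper: 1
  newtons: 20

```text
time_s: 3.2
tcp_pos: [579.1, 28.0, 163.6]
tcp_rot: [0.002, 0.041, 0.999, 0.0]
wrist_force: [0.2, 0.8, 4.5]
finger_gap: 47.5
grasp_force: 21.7
```

>>> send_rows:
  series:
    - [[0,0,0],0]
    - [[0,0,0],0]
    - [[0,0,0],0]
    - [[0,0,0],0]
    - [[0,0,0],0]

```text
time_s: 3.62
tcp_pos: [579.1, 28.0, 163.6]
tcp_rot: [0.002, 0.041, 0.999, 0.0]
wrist_force: [0.4, 1.2, 6.1]
finger_gap: 47.7
grasp_force: 21.9
```

>>> send_rows:
  series:
    - [[0,0,-0.02],0]
    - [[0,0,-0.05],0]
    - [[0,0,-0.08],0]
    - [[0,0,-0.1],0]

```text
time_s: 3.95
tcp_pos: [578.5, 28.0, 264.5]
tcp_rot: [0.001, 0.041, 0.999, 0.0]
wrist_force: [1.1, -0.1, -0.5]
finger_gap: 47.8
grasp_force: 21.3
```

>>> send_rows:
  series:
    - [[0.005,-0.036,0],0]
    - [[0.01,-0.072,0],0]
    - [[0.016,-0.108,0],0]
    - [[0.021,-0.144,0],0]
    - [[0.026,-0.18,0],0]

```text
time_s: 4.37
tcp_pos: [536.3, -150.5, 261.8]
tcp_rot: [-0.0, 0.041, 0.999, -0.0]
wrist_force: [1.0, -0.8, -1.0]
finger_gap: 47.4
grasp_force: 21.3
```

>>> send_rows:
  series:
    - [[0.005,-0.036,0],0]
    - [[0.01,-0.072,0],0]
    - [[0.016,-0.108,0],0]
    - [[0.021,-0.144,0],0]
    - [[0.026,-0.179,0],0]

```text
time_s: 4.78
tcp_pos: [495.5, -327.1, 261.7]
tcp_rot: [-0.0, 0.041, 0.999, 0.0]
wrist_force: [1.1, -0.4, -0.2]
finger_gap: 47.7
grasp_force: 21.3
```

Run:
```python
from meas import *
c=cam('top'); cv2.imwrite('pics/top1.png',c['img'])
print(telemetry.sense()['tcp_pos'])
```

```text
[ 494.32183176 -332.96174681  261.92030841]
```

View pics/top1.png

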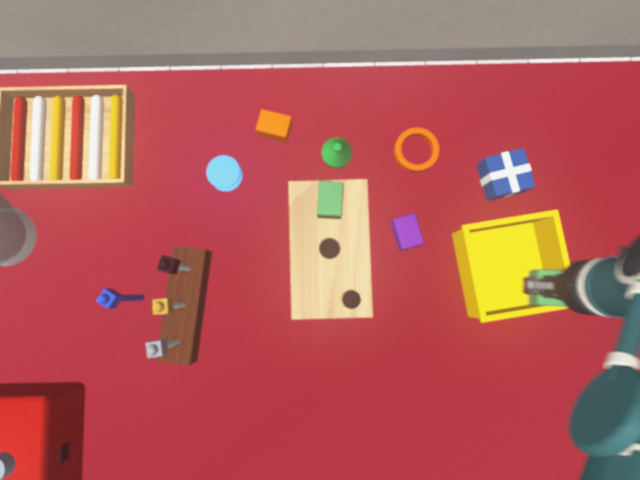

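Offcut B is held over the basket at (547,288). The deck hole is now visible at (329,248), and nothing else has moved. Lowering and releasing.

>>> send_rows:
  series:
    - [[-0.002,0.008,0.035],0]
    - [[-0.002,0.008,0.07],0]
    - [[-0.002,0.008,0.105],0]
    - [[-0.002,0.008,0.13],0]
    - [[-0.002,0.008,0.135],0]

```text
time_s: 5.25
tcp_pos: [495.6, -315.2, 121.0]
tcp_rot: [-0.004, 0.041, 0.999, 0.003]
wrist_force: [-0.7, 0.6, 0.1]
finger_gap: 47.6
grasp_force: 21.3
```

>>> send_rows:
  series:
    - [[0,0,0],0]
    - [[0,0,0],0]
    - [[0,0,0],0]
    - [[0,0,0],0]
    - [[0,0,0],0]
  gripper: 0

```text
time_s: 5.67
tcp_pos: [500.4, -318.5, 129.1]
tcp_rot: [0.002, 0.041, 0.999, -0.001]
wrist_force: [-0.5, 0.4, 0.3]
finger_gap: 85.6
grasp_force: 0.0
```

>>> send_rows:
  series:
    - [[0,0,-0.035],0]
    - [[0,0,-0.07],0]
    - [[0,0,-0.105],0]
    - [[0,0,-0.135],0]
    - [[0,0,-0.135],0]

```text
time_s: 6.08
tcp_pos: [502.7, -320.1, 271.8]
tcp_rot: [0.007, 0.041, 0.999, -0.004]
wrist_force: [1.4, -0.8, 0.6]
finger_gap: 85.3
grasp_force: 0.0
```

Run:
```python
from meas import *
c=cam('top'); im=c['img']
k=comp(im,(40,60,50),(85,255,255),(305,175,355,275))[0]; print(quad(c,k,128))
# hole at z84
g=cv2.cvtColor(im,cv2.COLOR_BGR2GRAY); m=np.zeros_like(g); m[228:268,310:350]=(g[228:268,310:350]<120)*255
cs,_=cv2.findContours(m,cv2.RETR_EXTERNAL,cv2.CHAIN_APPROX_NONE); k=max(cs,key=cv2.contourArea); print('hole',quad(c,k,84))
for k in comp(im,(40,60,40),(85,255,255),(450,200,600,330))[:2]: print('in basket',cv2.boundingRect(k))
print(telemetry.sense()['tcp_pos'])
```

```text
((663.4155883789062, 22.716522216796875), (44.03322219848633, 63.35454177856445), 85.07024383544922)
hole ((577.101806640625, 24.8265380859375), (33.82093048095703, 33.90361022949219), 88.89018249511719)
in basket (490, 274, 30, 29)
[ 501.68745527 -319.42604381  268.4632608 ]
```

>>> send_rows:
  series:
    - [[-0.013,0.036,0],0]
    - [[-0.026,0.071,0],0]
    - [[-0.04,0.106,0],0]
    - [[-0.053,0.142,0],0]
    - [[-0.066,0.177,0],0]

```text
time_s: 6.55
tcp_pos: [579.4, -145.0, 261.0]
tcp_rot: [-0.001, 0.041, 0.999, 0.0]
wrist_force: [1.2, -0.3, 0.5]
finger_gap: 85.2
grasp_force: 0.0
```

>>> send_rows:
  series:
    - [[-0.013,0.036,0],0]
    - [[-0.026,0.071,0],0]
    - [[-0.04,0.106,0],0]
    - [[-0.055,0.145,0],0]
    - [[-0.067,0.177,0],0]

```text
time_s: 6.97
tcp_pos: [661.1, 26.8, 260.9]
tcp_rot: [-0.001, 0.041, 0.999, 0.0]
wrist_force: [0.5, -0.4, 0.1]
finger_gap: 85.5
grasp_force: 0.0
```

>>> send_rows:
  series:
    - [[0,0,0],0]
    - [[0,0,0],0]
    - [[0,0,0.02],0]
    - [[0,0,0.035],0]
    - [[0,0,0.035],0]

```text
time_s: 7.38
tcp_pos: [657.9, 22.9, 222.4]
tcp_rot: [-0.004, 0.042, 0.999, -0.0]
wrist_force: [-0.3, -0.2, -1.1]
finger_gap: 85.4
grasp_force: 0.0
```

>>> send_rows:
  series:
    - [[-0.003,0,0.025],0]
    - [[-0.003,0,0.05],0]
    - [[-0.003,0,0.057],0]
    - [[-0.003,0,0.057],0]
    - [[-0.003,0,0.057],0]

```text
time_s: 7.8
tcp_pos: [663.6, 23.1, 170.1]
tcp_rot: [-0.0, 0.042, 0.999, -0.0]
wrist_force: [-0.3, -0.1, 0.6]
finger_gap: 85.3
grasp_force: 0.0
```

>>> send_rows:
  series:
    - [[0,0,0],0]
    - [[0,0,0],0]
    - [[0,0,0],0]
    - [[0,0,0],0]
    - [[0,0,0],0]
  gripper: 1

```text
time_s: 8.22
tcp_pos: [664.8, 23.9, 171.6]
tcp_rot: [0.001, 0.041, 0.999, -0.0]
wrist_force: [0.4, 0.7, 4.1]
finger_gap: 46.0
grasp_force: 21.3
```

>>> send_rows:
  series:
    - [[0,0,0],0]
    - [[0,0,0],0]
    - [[0,0,-0.02],0]
    - [[0,0,-0.05],0]
    - [[0,0,-0.09],0]

```text
time_s: 8.63
tcp_pos: [661.4, 24.0, 256.4]
tcp_rot: [-0.004, 0.041, 0.999, -0.0]
wrist_force: [0.8, -0.1, -0.7]
finger_gap: 45.6
grasp_force: 20.8
```

>>> send_rows:
  series:
    - [[0.006,-0.035,0],0]
    - [[0.013,-0.07,0],0]
    - [[0.019,-0.105,0],0]
    - [[0.026,-0.14,0],0]
    - [[0.032,-0.175,0],0]

```text
time_s: 9.05
tcp_pos: [616.7, -149.0, 259.8]
tcp_rot: [-0.0, 0.041, 0.999, 0.0]
wrist_force: [1.0, 0.3, -0.5]
finger_gap: 45.4
grasp_force: 20.8
```

>>> send_rows:
  series:
    - [[0.006,-0.035,0],0]
    - [[0.013,-0.07,0],0]
    - [[0.019,-0.105,0],0]
    - [[0.026,-0.15,0],0]
    - [[0.032,-0.173,0],0]

```text
time_s: 9.47
tcp_pos: [570.4, -320.7, 259.8]
tcp_rot: [-0.0, 0.042, 0.999, -0.001]
wrist_force: [0.3, 0.9, -0.1]
finger_gap: 45.8
grasp_force: 20.8
```

>>> send_rows:
  series:
    - [[0,0,0],0]
    - [[0,0,0],0]
    - [[0,0,0.035],0]
    - [[0,0,0.07],0]
    - [[0,0,0.07],0]

```text
time_s: 9.88
tcp_pos: [567.8, -313.8, 182.1]
tcp_rot: [-0.006, 0.041, 0.999, 0.004]
wrist_force: [-1.8, 2.0, -1.9]
finger_gap: 45.8
grasp_force: 20.8
```

>>> send_rows:
  series:
    - [[0,0,0.025],0]
    - [[0,0,0.05],0]
    - [[0,0,0.055],0]
    - [[0,0,0.055],0]
    - [[0,0,0.055],0]

```text
time_s: 10.3
tcp_pos: [572.2, -317.2, 136.1]
tcp_rot: [0.0, 0.041, 0.999, -0.0]
wrist_force: [0.4, 0.0, 0.4]
finger_gap: 45.8
grasp_force: 20.8
```

>>> send_rows:
  series:
    - [[0,0,0],0]
    - [[0,0,0],0]
    - [[0,0,0],0]
    - [[0,0,0],0]
    - [[0,0,0],0]
  gripper: 0

```text
time_s: 10.72
tcp_pos: [571.7, -317.9, 135.7]
tcp_rot: [0.001, 0.041, 0.999, -0.0]
wrist_force: [0.1, 0.3, 0.1]
finger_gap: 85.5
grasp_force: 0.0
```

>>> send_rows:
  series:
    - [[0,0,-0.035],0]
    - [[0,0,-0.07],0]
    - [[0,0,-0.11],0]
    - [[0,0,-0.15],0]
    - [[0,0,-0.18],0]

```text
time_s: 11.13
tcp_pos: [571.9, -318.0, 319.1]
tcp_rot: [0.002, 0.041, 0.999, -0.001]
wrist_force: [0.4, -0.5, 0.3]
finger_gap: 85.4
grasp_force: 0.0
```

>>> send_rows:
  series:
    - [[0,0,-0.02],0]
    - [[0,0,-0.04],0]
    - [[0,0.03,-0.04],0]
    - [[0,0.07,-0.04],0]
    - [[0,0.1,-0.04],0]

```text
time_s: 11.55
tcp_pos: [579.7, -216.7, 355.9]
tcp_rot: [0.001, 0.042, 0.999, 0.0]
wrist_force: [0.4, -0.1, -0.1]
finger_gap: 85.3
grasp_force: 0.0
```

Run:
```python
from meas import *
c=cam('top'); im=c['img']; s=cam('scene')
for k in comp(im,(40,60,40),(85,255,255),(300,175,600,340))[:3]: print('green',cv2.boundingRect(k),cv2.contourArea(k))
# deck & hole
k=comp(im,(8,40,100),(30,160,255),(270,165,390,335))[0]; print('deck',quad(c,k,84))
g=cv2.cvtColor(im,cv2.COLOR_BGR2GRAY); m=np.zeros_like(g); m[228:268,310:350]=(g[228:268,310:350]<140)*255
cs,_=cv2.findContours(m,cv2.RETR_EXTERNAL,cv2.CHAIN_APPROX_NONE); k=max(cs,key=cv2.contourArea); print('hole top',quad(c,k,84),cv2.minAreaRect(k))
g=cv2.cvtColor(s['img'],cv2.COLOR_BGR2GRAY); u,v=map(int,proj(s,(577.3,24.3,84))); m=np.zeros_like(g); m[v-16:v+17,u-16:u+17]=(g[v-16:v+17,u-16:u+17]<120)*255
cs,_=cv2.findContours(m,cv2.RETR_EXTERNAL,cv2.CHAIN_APPROX_NONE); k=max(cs,key=cv2.contourArea); print('hole scene',quad(s,k,84))
print(telemetry.sense()['tcp_pos'])
a=cv2.resize(im[230:380,90:240],None,fx=3.5,fy=3.5,interpolation=cv2.INTER_CUBIC)
b=s['img'][135:285,430:580]; b=cv2.resize(b,None,fx=3.5,fy=3.5,interpolation=cv2.INTER_CUBIC)
w=np.hstack([a,b]); cv2.imwrite('pics/rack.png',cv2.resize(w,(800,400)))
```

```text
green (490, 274, 30, 29) 768.0
green (489, 236, 29, 28) 672.0
green (494, 230, 7, 3) 7.0
deck ((577.4644775390625, 24.024871826171875), (260.96527099609375, 151.1227569580078), 0.5564076900482178)
hole top ((577.0836791992188, 23.896350860595703), (35.68278884887695, 33.9039306640625), 88.89073944091797) ((329.5, 248.0), (18.0, 19.0), 90.0)
hole scene ((580.7369384765625, 28.768653869628906), (28.1095027923584, 37.50383377075195), 59.27126693725586)
[ 579.87085265 -214.15960707  355.45331458]
```

View pics/rack.png

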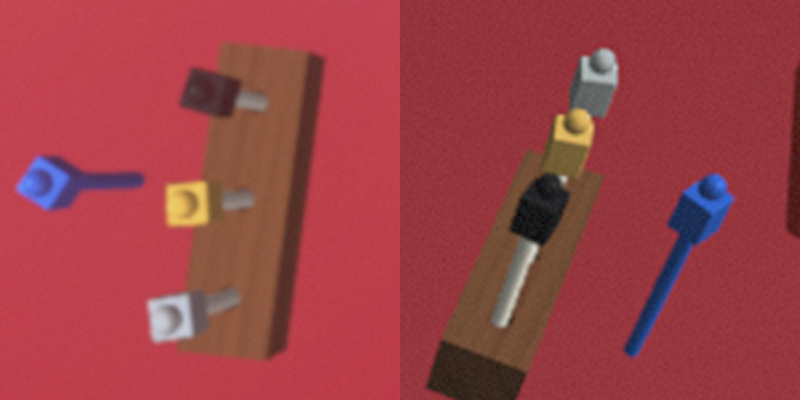

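Both offcuts now lie inside the basket (green at (505,288) and (503,250)). The enlarged crop confirms the gold head is in the middle socket, crop-left (187,204). Next I'll get its accurate pose and heading.

Run:
```python
from meas import *
c=cam('top'); im=c['img']; s=cam('scene')
hsv=cv2.cvtColor(im,cv2.COLOR_BGR2HSV); print(hsv[306,150:180,2]); print(hsv[306,150:180,1]); print(hsv[294:320,155,2])
for lo in (190,200,210):
    k=comp(im,(12,90,lo),(30,255,255),(145,290,175,320))[0]; print('topface',lo,quad(c,k,189),cv2.boundingRect(k))
rk=lambda x,y:onz(c,90+x/2.6667,230+y/2.6667,60)[:2].round(1)
print('rack corners',[rk(*p) for p in((222,43),(310,52),(180,350),(268,358))])
for n,p in dict(black=(267,101),gold=(252,200),silver=(238,297)).items(): print(n,'shaft at rack top',rk(*p))
for n,p in dict(black=(207,92),gold=(183,204),silver=(166,319)).items(): print(n,'ball z196',onz(c,90+p[0]/2.6667,230+p[1]/2.6667,196)[:2])
ks=comp(s['img'],(12,100,60),(30,255,255),(480,165,510,210))[0]; print(cv2.boundingRect(ks))
# scene crop: origin (430,135), ball centre (578,121)-400
sb=(430+178/2.6667,135+121/2.6667); o1,d1=ray(s,*sb); o2,d2=ray(c,90+183/2.6667,230+204/2.6667)
A=np.array([d1,-d2]).T; t=np.linalg.lstsq(A,o2-o1,rcond=None)[0]; print('ball triang',o1+t[0]*d1,o2+t[1]*d2)
print('blue base z0',onz(c,143,297,0),'blue ball',onz(c,105,298.5,181))
```

```text
[191 197 216 233 236 236 235 235 230 220 197 172 157 161 199 227 226 199
 147 123 119 117 122 128 141 143 144 144 144 141]
[166 150 155 147 148 147 148 149 155 155 157 154 149 152 154 153 151 152
 149 141 141 139 117  72  38  30  32  32  32  33]
[190 192 191 185 182 213 230 230 227 229 234 235 236 236 236 235 234 232
 233 230 209 190 189 190 190 189]
topface 190 ((477.3309326171875, 309.33233642578125), (26.27210235595703, 24.842344284057617), 1.0423833131790161) (152, 298, 16, 17)
topface 200 ((477.04443359375, 309.4828796386719), (26.13709259033203, 24.812271118164062), 5.230043411254883) (152, 298, 16, 17)
topface 210 ((477.1232604980469, 309.6156005859375), (25.955883026123047, 24.56219482421875), 5.230043411254883) (152, 298, 16, 17)
rack corners [array([588.5, 324.6]), array([580.7, 260.8]), array([371.8, 351.3]), array([365.1, 289.2])]
black shaft at rack top [546.  291.6]
gold shaft at rack top [475.6 301.6]
silver shaft at rack top [407.7 310.8]
black ball z196 [545.44429709 294.82792153]
gold ball z196 [476.86407617 308.59880172]
silver ball z196 [407.67259003 317.81196598]
(480, 176, 25, 34)
ball triang [476.46198487 311.08050186 196.42020604] [476.85635154 308.70125984 195.67069383]
blue base z0 [491.89853809 401.57142079   0.        ] blue ball [491.43971024 403.33868689 181.        ]
```

>>> send_rows:
  series:
    - [[0,0,0],-4]
    - [[0,0,0],-8]
    - [[0,0,0],-8]

```text
time_s: 12.0
tcp_pos: [579.5, -219.3, 354.7]
tcp_rot: [-0.0, -0.029, 1.0, -0.0]
wrist_force: [-0.1, -0.5, 0.1]
finger_gap: 85.5
grasp_force: 0.0
```

>>> send_rows:
  series:
    - [[0.005,0.035,0],0]
    - [[0.01,0.07,0],0]
    - [[0.014,0.105,0],0]
    - [[0.019,0.14,0],0]
    - [[0.024,0.176,0],0]

```text
time_s: 12.42
tcp_pos: [545.4, -43.6, 354.9]
tcp_rot: [0.0, -0.026, 1.0, -0.0]
wrist_force: [1.2, 0.3, -0.2]
finger_gap: 85.5
grasp_force: 0.0
```

>>> send_rows:
  series:
    - [[0.005,0.035,0],0]
    - [[0.01,0.07,0],0]
    - [[0.014,0.105,0],0]
    - [[0.019,0.14,0],0]
    - [[0.024,0.176,0],0]

```text
time_s: 12.83
tcp_pos: [511.6, 131.2, 355.1]
tcp_rot: [0.0, -0.027, 1.0, -0.0]
wrist_force: [-0.0, 1.1, -0.0]
finger_gap: 85.4
grasp_force: 0.0
```

>>> send_rows:
  series:
    - [[0.005,0.04,0],0]
    - [[0.012,0.08,0],0]
    - [[0.017,0.12,0],0]
    - [[0.022,0.15,0],0]
    - [[0.025,0.175,0],0]

```text
time_s: 13.25
tcp_pos: [476.5, 305.6, 354.9]
tcp_rot: [0.0, -0.028, 1.0, 0.0]
wrist_force: [0.4, 0.3, 0.6]
finger_gap: 85.6
grasp_force: 0.0
```

>>> send_rows:
  series:
    - [[0,0,0],0]
    - [[0,0,0],0]
    - [[0,0,0],0]
    - [[0,0,0],0]
    - [[0,0,0],0]

```text
time_s: 13.67
tcp_pos: [477.3, 302.6, 354.9]
tcp_rot: [0.0, -0.027, 1.0, -0.0]
wrist_force: [0.7, -0.6, 0.6]
finger_gap: 85.4
grasp_force: 0.0
```

>>> send_rows:
  series:
    - [[0,0.006,0],0]
    - [[0,0.006,0.02],0]
    - [[0,0.006,0.04],0]
    - [[0,0.006,0.06],0]
    - [[0,0.006,0.08],0]

```text
time_s: 14.08
tcp_pos: [476.7, 309.7, 274.4]
tcp_rot: [0.0, -0.028, 1.0, 0.0]
wrist_force: [-0.2, -0.6, 0.7]
finger_gap: 85.6
grasp_force: 0.0
```

>>> send_rows:
  series:
    - [[0,0,0.015],0]
    - [[0,0,0.03],0]
    - [[0,0,0.042],0]
    - [[0,0,0.05],0]
    - [[0,0,0.05],0]

```text
time_s: 14.5
tcp_pos: [475.5, 309.2, 222.8]
tcp_rot: [-0.002, -0.028, 1.0, -0.001]
wrist_force: [0.2, 0.4, 0.1]
finger_gap: 85.2
grasp_force: 0.0
```

>>> send_rows:
  series:
    - [[0,0,0],0]
    - [[0,0,0],0]
    - [[0,0,0],0]
    - [[0,0,0],0]
    - [[0,0,0],0]

```text
time_s: 14.92
tcp_pos: [476.7, 310.2, 225.7]
tcp_rot: [0.001, -0.029, 1.0, 0.0]
wrist_force: [0.1, -0.3, -0.4]
finger_gap: 85.2
grasp_force: 0.0
```

Run:
```python
from meas import *
c=cam('wrist'); s=cam('scene')
b=cv2.resize(s['img'][100:260,430:590],(480,480),interpolation=cv2.INTER_CUBIC)
a=cv2.resize(c['img'],(320,240))
cv2.imwrite('pics/pre.png',np.hstack([np.vstack([a,a*0]),b])); print(telemetry.sense()['tcp_pos'])
```

```text
[476.55280176 310.09094466 225.4157501 ]
```

View pics/pre.png

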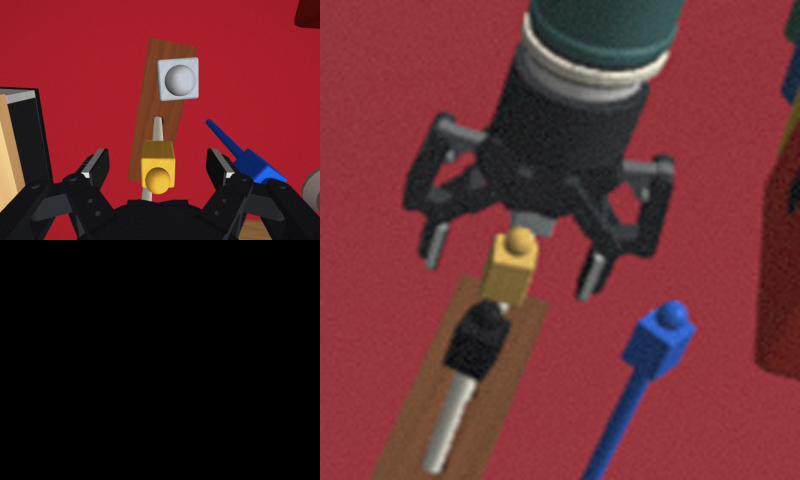

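The gold head sits centred between the open fingers (wrist view (157,175)), and the neighbouring poles are clear. Closing.

>>> send_rows:
  series:
    - [[0,-0.001,0],0]
    - [[0,-0.001,0],0]
    - [[0,-0.001,0],0]
    - [[0,-0.001,0],0]
    - [[0,-0.001,0],0]
  gripper: 1
  newtons: 50

```text
time_s: 15.43
tcp_pos: [476.4, 309.0, 224.9]
tcp_rot: [-0.0, -0.029, 1.0, 0.0]
wrist_force: [0.7, -2.2, 10.5]
finger_gap: 25.5
grasp_force: 21.1
```

>>> send_rows:
  series:
    - [[0,0,0],0]
    - [[0,0,0],0]
    - [[0,0,0],0]
    - [[0,0,0],0]
    - [[0,0,0],0]

```text
time_s: 15.85
tcp_pos: [476.5, 309.0, 225.0]
tcp_rot: [0.0, -0.029, 1.0, 0.0]
wrist_force: [-0.7, 1.0, 0.5]
finger_gap: 25.3
grasp_force: 49.2
```

Run:
```python
from h import *
s=telemetry.sense(); print(s['tcp_pos'],s['tcp_rot'],s['wrist_force'],s['ft_torque'])
```

```text
[476.471963   309.03930185 224.96273285] [ 9.60898722e-05 -2.85826863e-02  9.99591422e-01  9.54594316e-05] [-0.72342861  0.97411123  0.51902741] [ 0.13890403 -0.00869959 -0.00138737]
```

>>> send_rows:
  series:
    - [[0,0,-0.005],0]
    - [[0,0,-0.012],0]
    - [[0,0,-0.022],0]
    - [[0,0,-0.034],0]
    - [[0,0,-0.046],0]

```text
time_s: 16.27
tcp_pos: [476.4, 308.9, 272.3]
tcp_rot: [0.0, -0.029, 1.0, -0.0]
wrist_force: [0.1, 0.5, -1.0]
finger_gap: 25.6
grasp_force: 49.3
```

>>> send_rows:
  series:
    - [[0,0,-0.015],0]
    - [[0,0,-0.035],0]
    - [[0,0,-0.055],0]
    - [[0,0,-0.075],0]
    - [[0,0,-0.09],0]

```text
time_s: 16.68
tcp_pos: [476.8, 309.2, 364.6]
tcp_rot: [0.002, -0.029, 1.0, 0.001]
wrist_force: [-0.5, -0.6, -0.9]
finger_gap: 25.0
grasp_force: 49.4
```

>>> send_rows:
  series:
    - [[0,0,-0.01],0]
    - [[0,0,-0.015],0]
    - [[0,0,-0.015],0]
    - [[0,0,-0.015],0]
    - [[0,0,-0.015],0]

```text
time_s: 17.1
tcp_pos: [475.9, 308.7, 374.5]
tcp_rot: [-0.001, -0.029, 1.0, -0.001]
wrist_force: [0.8, -0.4, -0.3]
finger_gap: 25.6
grasp_force: 49.4
```

```bash
cat > tip.py <<'E'
from meas import *
# shaft line in each view: column-of-white mask near projected shaft; triangulate via plane-plane line
def shaft(c,tcp,dbg=None):
    im=c['img']; hsv=cv2.cvtColor(im,cv2.COLOR_BGR2HSV)
    a=np.array(proj(c,tcp-[0,0,75])); b=np.array(proj(c,tcp-[0,0,208]))
    roi=np.zeros(im.shape[:2],np.uint8); cv2.line(roi,tuple(np.int32(a)),tuple(np.int32(b)),255,15)
    m=cv2.inRange(hsv,np.array((0,0,70)),np.array((180,90,255)))&roi
    cs,_=cv2.findContours(m,cv2.RETR_EXTERNAL,cv2.CHAIN_APPROX_NONE); k=max(cs,key=cv2.contourArea)
    vx,vy,x,y=cv2.fitLine(k,cv2.DIST_L2,0,.01,.01).ravel()
    print('exp',a.round(),b.round(),'rect',cv2.minAreaRect(k))
    o,d1=ray(c,x-20*vx,y-20*vy); _,d2=ray(c,x+20*vx,y+20*vy)
    n=np.cross(d1,d2); return o,n/np.linalg.norm(n),m
if __name__=='__main__':
    st=telemetry.sense(); print(st['time_s'],st['tcp_pos'],st['tcp_rot'],st['wrist_force'])
    P=[];ims=[]
    for n in('top','scene'):
        c=cam(n); o,nn,m=shaft(c,st['tcp_pos']); P.append((o,nn))
        u,v=map(int,proj(c,st['tcp_pos']-[0,0,140])); w=65
        ims.append(cv2.resize(c['img'][max(v-w,0):v+w,u-w:u+w],(400,400),interpolation=cv2.INTER_CUBIC))
    d=np.cross(P[0][1],P[1][1]); d/=d[2]
    print('axis dir dx/dz,dy/dz',d)
    A=np.array([P[0][1][:2],P[1][1][:2]])
    for h in (208,140,75):
        z=st['tcp_pos'][2]-h; print('axis at z',z,np.linalg.solve(A,[nn@o-nn[2]*z for o,nn in P]))
    cv2.imwrite('pics/tip.png',np.hstack(ims))
E
python3 tip.py
```

```text
17.1 [475.93710341 308.65032765 374.53935112] [-9.97836865e-04 -2.85675946e-02  9.99591207e-01 -5.62586939e-04] [ 0.76677133 -0.36021525 -0.26430882]
exp [136. 309.] [164. 307.] rect ((149.8451690673828, 307.8324890136719), (17.028043746948242, 36.478485107421875), 85.91438293457031)
exp [512. 135.] [491. 192.] rect ((501.3991394042969, 167.66973876953125), (14.5589599609375, 65.99423217773438), 16.699243545532227)
axis dir dx/dz,dy/dz [-0.00464833 -0.01649337  1.        ]
axis at z 166.5393511227606 [476.71044431 310.71401275]
axis at z 234.5393511227606 [476.39435796 309.59246365]
axis at z 299.5393511227606 [476.0922166  308.52039465]
```

View pics/tip.png

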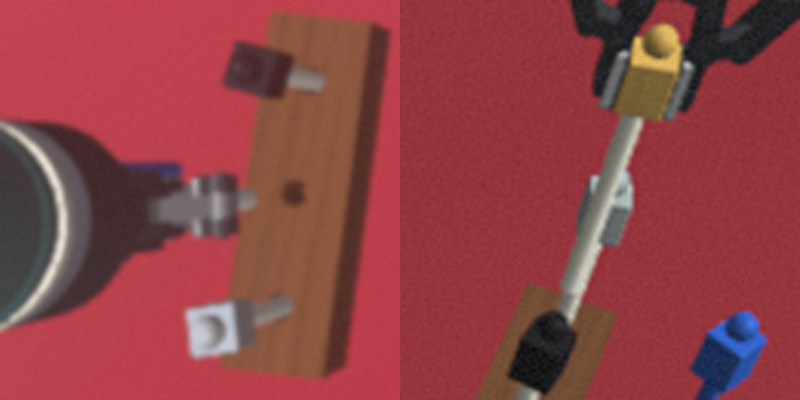

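The pole is out of the socket and looks straight in the grip: the scene half shows the shaft running from head (655,80) to tip (570,300). Tip height is about 165 mm. I'll carry it smoothly over the hole.

>>> send_rows:
  series:
    - [[-0.002,-0.006,0],0]
    - [[-0.005,-0.018,0],0]
    - [[-0.011,-0.036,0],0]
    - [[-0.018,-0.06,0],0]
    - [[-0.025,-0.085,0],0]

```text
time_s: 17.62
tcp_pos: [506.5, 224.1, 375.5]
tcp_rot: [-0.0, -0.029, 1.0, -0.0]
wrist_force: [0.3, -0.4, -1.4]
finger_gap: 25.4
grasp_force: 49.4
```

>>> send_rows:
  series:
    - [[-0.008,-0.026,0],0]
    - [[-0.015,-0.052,0],0]
    - [[-0.023,-0.078,0],0]
    - [[-0.03,-0.104,0],0]
    - [[-0.038,-0.13,0],0]

```text
time_s: 18.03
tcp_pos: [551.6, 95.4, 375.7]
tcp_rot: [-0.0, -0.028, 1.0, -0.0]
wrist_force: [-0.2, 0.0, -1.7]
finger_gap: 25.6
grasp_force: 49.4
```

>>> send_rows:
  series:
    - [[-0.007,-0.024,0],0]
    - [[-0.013,-0.044,0],0]
    - [[-0.018,-0.06,0],0]
    - [[-0.021,-0.07,0],0]
    - [[-0.022,-0.075,0],0]

```text
time_s: 18.45
tcp_pos: [578.1, 22.1, 375.6]
tcp_rot: [-0.0, -0.028, 1.0, -0.0]
wrist_force: [0.1, 0.0, -1.9]
finger_gap: 25.3
grasp_force: 49.4
```

>>> send_rows:
  series:
    - [[0,0,0],0]
    - [[0,0,0],0]
    - [[0,0,0],0]
    - [[0,0,0],0]
    - [[0,0,0],0]

```text
time_s: 18.87
tcp_pos: [577.6, 25.2, 376.0]
tcp_rot: [0.0, -0.029, 1.0, 0.0]
wrist_force: [0.4, -0.8, -0.9]
finger_gap: 25.4
grasp_force: 49.4
```

```bash
sed -i 's/pics\/tip.png/pics\/tip2.png/; s/,255,15)/,255,11)/' tip.py; sed -i 's/for n in(.top.,.scene.)/for n in("top","scene")/; s/\[0,0,75\])); b/[0,0,(75 if c["cx"]<316 else 105)])); b/' tip.py; python3 tip.py
```

```text
18.8667 [577.6296894   25.15026558 375.96664316] [ 1.73714747e-05 -2.92455431e-02  9.99572253e-01  9.36340298e-05] [ 0.4146959  -0.76237721 -0.91313565]
exp [331. 237.] [330. 244.] rect ((329.9999694824219, 240.0), (12.649109840393066, 17.708751678466797), 18.434947967529297)
exp [333. 132.] [330. 189.] rect ((332.3096618652344, 163.66497802734375), (10.829551696777344, 60.8449821472168), 4.085616588592529)
axis dir dx/dz,dy/dz [ 0.00329221 -0.01654018  1.        ]
axis at z 167.9666431649067 [578.84385189  26.49969486]
axis at z 235.9666431649067 [579.06772228  25.37496238]
axis at z 300.9666431649067 [579.28171604  24.29985046]
```

View pics/tip2.png

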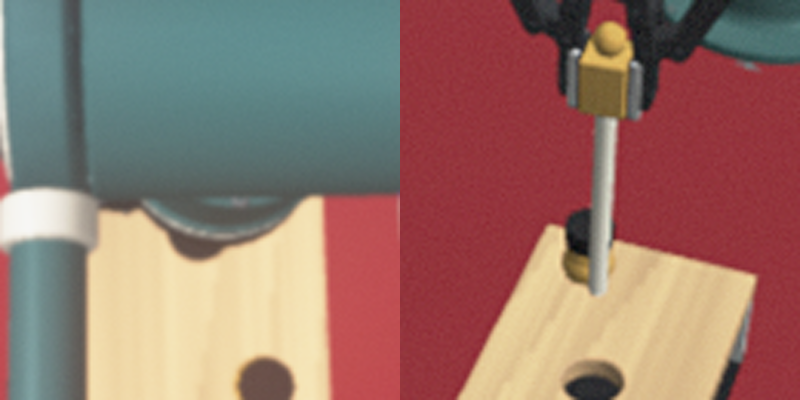

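Run:
```python
from meas import *
t=telemetry.sense()['tcp_pos']; out=[]
th=np.linspace(0,2*np.pi,60)
for n in('wrist','scene'):
    c=cam(n); im=c['img'].copy(); cv2.imwrite(f'pics/raw_{n}.png',im)
    H=[proj(c,(577.3+20*np.cos(a),24.2+20*np.sin(a),84)) for a in th]
    print(n,'cam pos',ray(c,0,0)[0],'hole',proj(c,(577.3,24.2,84)),'tip',proj(c,t-[0,0,210]),'head bottom',proj(c,t-[0,0,70]))
    k=4 if n=='scene' else 2
    pts=np.array([proj(c,t-[0,0,210]),proj(c,t-[0,0,70]),proj(c,(577.3,24.2,84))])
    if n=='scene': x0,y0=int(pts[:,0].mean()-50),int(pts[:,1].max()-130); w,h=100,150
    else: x0,y0,w,h=int(np.clip(pts[0,0]-100,0,440)),280,200,200
    b=cv2.resize(im[y0:y0+h,x0:x0+w],(400,400*h//w),interpolation=cv2.INTER_CUBIC); f=400/w
    q=lambda p:((np.array(p)-[x0,y0]+.5)*f).astype(int)
    for p in H: cv2.circle(b,tuple(map(int,q(p))),1,(255,0,255),-1)
    cv2.circle(b,tuple(map(int,q(pts[0]))),3,(255,0,0),-1)
    out.append(b[:600] if b.shape[0]>=600 else np.vstack([b,np.zeros((600-b.shape[0],400,3),np.uint8)])); print(n,'crop',x0,y0,f)
cv2.imwrite('pics/ov.png',np.hstack(out))
```

```text
wrist cam pos [503.14025713  19.91506884 446.50310782] hole (np.float64(315.07493258835444), np.float64(207.01285754174899)) tip (np.float64(315.8808549792957), np.float64(226.43068125376388)) head bottom (np.float64(316.58518224048925), np.float64(303.0720259827992))
wrist crop 215 280 2.0
scene cam pos [1270.84865562  230.57600306  869.95067643] hole (np.float64(328.10571113413664), np.float64(219.20246703915564)) tip (np.float64(330.01018377374066), np.float64(189.66334277368608)) head bottom (np.float64(333.3069449186124), np.float64(129.19667542436292))
scene crop 280 89 4.0
```

View pics/ov.png

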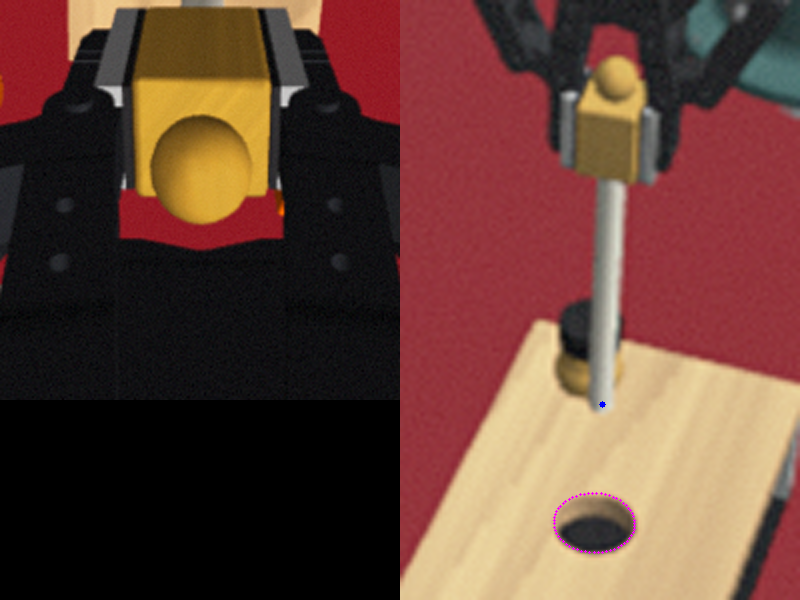

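In the overlay, the computed hole circle lies exactly on the hole in the scene view (crop-right (594,523)). The predicted tip at (602,404) matches the real one to about 1 px. I'll get numbers from the raw wrist and scene pictures.

Run:
```python
from meas import *
t=telemetry.sense()['tcp_pos']; print(t)
im=cv2.imread('pics/raw_wrist.png'); hsv=cv2.cvtColor(im,cv2.COLOR_BGR2HSV)
for v in (200,212,220,224,228,232,240,250,260,270,280):
    r=hsv[v,290:345]; m=(r[:,1]<38)&(r[:,2]>90); i=np.where(m)[0]; print(v,(i.min()+290,i.max()+290,m.sum()) if len(i) else None)
print(hsv[250,290:345:3].tolist()); print(hsv[200:240:3,315].tolist())
s=cv2.imread('pics/raw_scene.png'); hs=cv2.cvtColor(s,cv2.COLOR_BGR2HSV)
c=cam('scene')
for z in (300,270,240,210,180,170):
    u,v=proj(c,(t[0],t[1],z)); v=int(round(v)); u2=proj(c,(t[0],t[1],z))[0]
    r=hs[v,int(u)-9:int(u)+10]; i=np.where(r[:,1]<45)[0]; print(z,v,round(u2,1), 'shaft',(i.min()+i.max())/2+int(u)-9 if len(i) else None,len(i))
u=330; print('tip rows',[(v,hs[v,u].tolist()) for v in range(184,196)])
c=cam('wrist')
for p in (t-[0,0,210]),(t-[0,0,210]-[6,0,0]),(t-[0,0,210]+[6,0,0]),(t-[0,0,140]): print('wrist tip proj',proj(c,p))
```

```text
[577.75313969  24.69229922 375.92321066]
200 None
212 None
220 None
224 (np.int64(313), np.int64(319), np.int64(7))
228 (np.int64(311), np.int64(321), np.int64(11))
232 (np.int64(311), np.int64(322), np.int64(11))
240 (np.int64(310), np.int64(322), np.int64(13))
250 (np.int64(309), np.int64(323), np.int64(15))
260 (np.int64(308), np.int64(324), np.int64(17))
270 (np.int64(307), np.int64(324), np.int64(17))
280 (np.int64(307), np.int64(325), np.int64(19))
[[17, 112, 224], [18, 115, 216], [18, 108, 230], [18, 108, 231], [18, 106, 231], [18, 110, 232], [17, 68, 136], [19, 30, 120], [23, 27, 122], [24, 29, 124], [14, 29, 148], [20, 31, 175], [17, 109, 227], [17, 107, 229], [17, 109, 227], [17, 111, 219], [16, 114, 219], [17, 112, 216], [17, 106, 218]]
[[110, 32, 24], [110, 43, 18], [131, 93, 22], [138, 64, 20], [139, 73, 28], [30, 12, 21], [145, 57, 27], [8, 35, 29], [22, 31, 122], [16, 31, 122], [16, 31, 122], [16, 35, 123], [18, 31, 122], [23, 25, 121]]
300 132 333.0 shaft 341.0 3
270 146 332.2 shaft 331.5 6
240 159 331.5 shaft 331.5 6
210 172 330.8 shaft 328.0 13
180 184 330.2 shaft 330.0 5
170 188 330.0 shaft 330.0 5
tip rows [(184, [35, 19, 172]), (185, [30, 19, 172]), (186, [30, 16, 177]), (187, [24, 21, 180]), (188, [30, 17, 179]), (189, [28, 20, 180]), (190, [30, 14, 182]), (191, [30, 14, 195]), (192, [20, 59, 220]), (193, [19, 91, 224]), (194, [18, 90, 223]), (195, [19, 91, 221])]
wrist tip proj (np.float64(316.01610556932945), np.float64(226.4159868522237))
wrist tip proj (np.float64(316.4152687991182), np.float64(219.74461014096042))
wrist tip proj (np.float64(315.62173943536607), np.float64(233.00718775824632))
wrist tip proj (np.float64(316.29774012349964), np.float64(253.23570289726607))
```

Run:
```python
from meas import *
t=telemetry.sense()['tcp_pos']; print(t)
c=cam('wrist'); im=c['img']; g=cv2.cvtColor(im,cv2.COLOR_BGR2GRAY).astype(int)
print('col316',[(v,g[v,316]) for v in range(176,232,2)])
for v in (195,200,205,210): r=np.where(g[v,270:365]<100)[0]+270; print(v,r.min(),r.max(),(r.min()+r.max())/2)
for dx in(-20,20): print('pred hole edge z84',proj(c,(577.3+dx,24.2,84)), 'z68',proj(c,(577.3+dx,24.2,68)))
for dy in(-20,20): print('pred hole side',proj(c,(577.3,24.2+dy,84)))
print('tip edges pred',proj(c,t-[6,0,210]),proj(c,t-[-6,0,210]))
```

```text
[577.78483044  24.51142545 375.89656863]
col316 [(176, np.int64(196)), (178, np.int64(198)), (180, np.int64(197)), (182, np.int64(199)), (184, np.int64(200)), (186, np.int64(199)), (188, np.int64(193)), (190, np.int64(75)), (192, np.int64(20)), (194, np.int64(24)), (196, np.int64(16)), (198, np.int64(22)), (200, np.int64(25)), (202, np.int64(25)), (204, np.int64(22)), (206, np.int64(20)), (208, np.int64(19)), (210, np.int64(24)), (212, np.int64(24)), (214, np.int64(25)), (216, np.int64(23)), (218, np.int64(21)), (220, np.int64(19)), (222, np.int64(103)), (224, np.int64(121)), (226, np.int64(118)), (228, np.int64(118)), (230, np.int64(117))]
195 304 329 316.5
200 300 332 316.0
205 299 334 316.5
210 300 333 316.5
pred hole edge z84 (np.float64(316.5312737056594), np.float64(188.96736350321137)) z68 (np.float64(316.47245281032866), np.float64(186.86234908001566))
pred hole edge z84 (np.float64(314.4696221005481), np.float64(224.41743726670538)) z68 (np.float64(314.49355691231193), np.float64(220.9830001618576))
pred hole side (np.float64(297.46155962536653), np.float64(205.9642661639643))
pred hole side (np.float64(333.47335334719617), np.float64(207.98135765921734))
tip edges pred (np.float64(316.3151188458496), np.float64(219.75605982550928)) (np.float64(315.5249332835963), np.float64(233.01798053827983))
```

Wrist numbers: the tip edge is at row 221.3 (predicted 219.8), the shaft at column 316.0, and the hole centre at column 316.4. The tip is within about 1 mm of the hole axis and the pole is upright, so I'll lower it slowly.

>>> send_rows:
  series:
    - [[0.0005,0,0.004],0]
    - [[0.0005,0,0.01],0]
    - [[0.0005,0,0.018],0]
    - [[0.0005,0,0.027],0]
    - [[0.0005,0,0.036],0]

```text
time_s: 19.63
tcp_pos: [577.1, 24.2, 338.4]
tcp_rot: [-0.0, -0.029, 1.0, 0.0]
wrist_force: [-0.2, -0.1, -1.9]
finger_gap: 25.4
grasp_force: 49.4
```

>>> send_rows:
  series:
    - [[0,0,0.008],0]
    - [[0,0,0.016],0]
    - [[0,0,0.02],0]
    - [[0,0,0.022],0]
    - [[0,0,0.022],0]

```text
time_s: 20.05
tcp_pos: [577.1, 24.3, 317.1]
tcp_rot: [-0.001, -0.029, 1.0, 0.0]
wrist_force: [-0.1, -0.2, -0.8]
finger_gap: 25.1
grasp_force: 49.4
```

>>> send_rows:
  series:
    - [[0,0,0.004],0]
    - [[0,0,0.01],0]
    - [[0,0,0.018],0]
    - [[0,0,0.026],0]
    - [[0,0,0.034],0]

```text
time_s: 20.47
tcp_pos: [577.2, 24.2, 282.9]
tcp_rot: [-0.0, -0.029, 1.0, 0.0]
wrist_force: [-0.2, 0.0, -1.0]
finger_gap: 25.7
grasp_force: 49.4
```

>>> send_rows:
  series:
    - [[0,0,0.008],0]
    - [[0,0,0.016],0]
    - [[0,0,0.023],0]
    - [[0,0,0.029],0]
    - [[0,0,0.032],0]

```text
time_s: 20.88
tcp_pos: [576.9, 24.3, 250.5]
tcp_rot: [-0.001, -0.029, 1.0, 0.0]
wrist_force: [-0.2, -0.4, -2.1]
finger_gap: 25.4
grasp_force: 49.4
```

>>> send_rows:
  series:
    - [[0,0,0],0]
    - [[0,0,0],0]
    - [[0,0,0],0]
    - [[0,0,0],0]
    - [[0,0,0],0]

```text
time_s: 21.3
tcp_pos: [577.7, 24.2, 252.5]
tcp_rot: [0.001, -0.029, 1.0, -0.0]
wrist_force: [0.4, 0.4, -1.1]
finger_gap: 25.5
grasp_force: 49.4
```

>>> send_rows:
  series:
    - [[0,0,0],0]
    - [[0,0,0],0]
    - [[0,0,0],0]
    - [[0,0,0],0]
    - [[0,0,0],0]

```text
time_s: 21.72
tcp_pos: [577.3, 24.2, 251.9]
tcp_rot: [-0.0, -0.029, 1.0, -0.0]
wrist_force: [0.8, 0.1, -1.3]
finger_gap: 25.3
grasp_force: 49.4
```

Run:
```python
from meas import *
st=telemetry.sense(); t=st['tcp_pos']; print(t,st['tcp_rot'],st['wrist_force'],abs(st['joint_vel']).max())
out=[]
for n,w in(('wrist',60),('scene',45)):
    c=cam(n); im=c['img'].copy(); u,v=map(int,proj(c,(t[0],t[1],95)))
    b=cv2.resize(im[v-w:v+w,u-w:u+w],(400,400),interpolation=cv2.INTER_CUBIC); f=400/(2*w)
    for a in np.linspace(0,2*np.pi,60):
        for (x,y,r,col) in((577.3,24.2,20,(255,0,255)),(t[0],t[1],6,(255,0,0))):
            p=proj(c,(x+r*np.cos(a),y+r*np.sin(a),84)); cv2.circle(b,(int((p[0]-u+w+.5)*f),int((p[1]-v+w+.5)*f)),1,col,-1)
    out.append(b)
cv2.imwrite('pics/end.png',np.hstack(out))
```

```text
[577.32585121  24.22870276 251.89624926] [-1.70094639e-05 -2.85971238e-02  9.99591018e-01 -1.95434177e-05] [ 0.82703422  0.06736635 -1.30269179] 0.0018937085966106797
```

View pics/end.png

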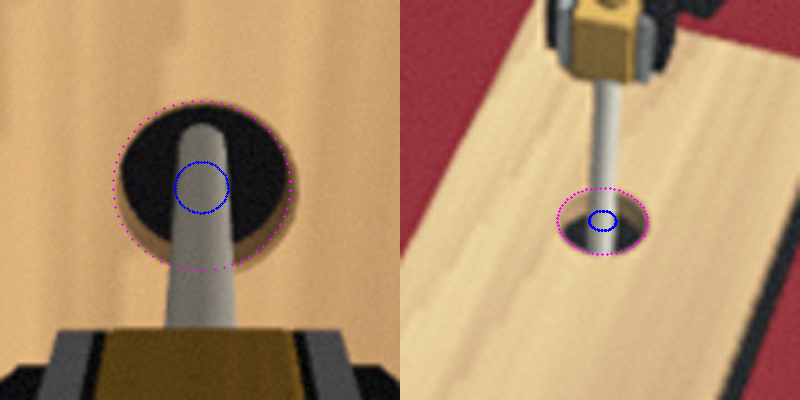

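The pole passes through the middle of the hole in both views: wrist shaft (203,187) in hole centre (207,187), and scene (603,222). The tip is at about 42 mm. One 2 mm trim, let it settle, then hand in.

>>> send_rows:
  series:
    - [[0,0.0005,0.001],0]
    - [[0,0.0005,0.002],0]
    - [[0,0.0005,0.002],0]
    - [[0,0.0005,0.002],0]
    - [[0,0.0005,0.002],0]

```text
time_s: 22.23
tcp_pos: [577.3, 24.8, 249.8]
tcp_rot: [-0.0, -0.029, 1.0, 0.0]
wrist_force: [-0.5, 0.9, -0.7]
finger_gap: 25.2
grasp_force: 49.4
```

>>> send_rows:
  series:
    - [[0,0,0],0]
    - [[0,0,0],0]
    - [[0,0,0],0]
    - [[0,0,0],0]
    - [[0,0,0],0]

```text
time_s: 22.65
tcp_pos: [577.3, 24.8, 249.9]
tcp_rot: [0.0, -0.029, 1.0, 0.0]
wrist_force: [0.4, -0.7, -1.4]
finger_gap: 25.6
grasp_force: 49.4
```

Run:
```python
from h import *
s=telemetry.sense(); print(s['tcp_pos'],s['finger_gap'],abs(s['joint_vel']).max()); print(workorder.hand_in())
```

```text
[577.31404002  24.75660904 249.89142326] 25.589598574840547 0.001437817633680972
the job is handed in; nothing more can be done
None
```

I handed the job in at about 23 s of robot time: both green offcuts are in the yellow basket, and the gold pole is held upright and still, within about 1 mm of the hole's centre, its tip about 40 mm above the table (midway between deck and base board), with no sign of it touching the stand.

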